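Reset the tripped breaker of a bench distribution unit

ROBOT

A 7-joint arm with a two-finger parallel gripper is mounted at the origin on the work surface; the furniture and walls round the work are solid. World frame = base frame: x ahead of the robot, y to its left, z up, the work surface at z = 0. Lengths are in m, angles in rad, forces in N, time in s.
With the tool pointing down it reaches from about 0.4 to 0.875 m from the base axis. Payload 19.3 kg.
Tool frame: the origin (TCP) lies at the very end of the fingers, on their centre line; the grasp point (between the pads) lies 19 mm behind it; z points along the fingers, y is the direction in which the jaws open and shut (so a half turn about z gives the same grasp; the last joint's range is limited). The gripper opens to 85 mm and grips with 20 to 120 N. Pads are 22 mm wide; open, the fingers measure 114 mm over their backs; the gripper's body (76 mm by 85 mm) begins 54 mm behind the grasp point. The pads swing forward as they close: fully open they stand 13 mm farther back than shut.
Start: joints at [1.135, 0.521, -0.036, 1.599, 0.021, 1.021, -0.113], TCP at [0.224, -0.584, 0.231] pointing down, gripper open.
Joint ranges: [-2.91, 2.91], [-0.3, 2.13], [-1.5, 1.42], [0.17, 2.43], [-1.26, 4.41], [0.16, 1.93], [-2.52, 2.52]. Speed limits (rad/s): [1.89, 1.89, 2.39, 2.39, 3.01, 3.01, 3.01].

INTERFACE

Orientations are given as [roll, pitch, yaw] about the fixed x, y, z axes, in that order (R = Rz(yaw) Ry(pitch) Rx(roll)).
In Python, from workcell import bot gives the robot as it stands.
- The arm moves only by the tool carry_out, never from a script. Its argument "targets" is a list of rows, each a list of 7 numbers: the shift along the tool's x, y, z in mm, then the turn, a rotation vector about the tool's x, y, z in units of 6 degrees (1.0 is 6 degrees), then the closure in counts, from 0 (fully open) to 255 (shut). A call has 1 to 5 rows; each row shifts and turns the commanded pose from where the row before left it, along the tool's axes as they then stand; what a row does not reach is not made up. A row lasts 1/12 s, in which the tool goes at most 41.7 mm and 7.16 degrees, less where a joint would pass 70% of its speed; a pose out of reach is approached as far as the arm can. A call is refused whole if a number of a shift passes 41.7 or a number of a turn 1, either way. A call with a gripper value outside its range is refused whole. The fingers move at their own pace and stop on an object; "force" is the grip in N (left out, the last holds). Time passes only in rows, so rows that do not move let the fingers close. It gives the time, the measured TCP pose, the force and the opening at its end, in the units of the state.
- bot.observe(): the state, without advancing time (a new reading comes with each control period).
- bot.grab_frame(name): name is "scene" or "top"; returns a dict with "color" (480x640x3 uint8, red, green, blue), "z_map" (480x640 float32, m along the optical axis (not along the pixel's ray), 0 where there is no reading), "K" (3x3 intrinsics, pixels), "cam_to_world" (4x4, takes a point from camera to world coordinates). Camera axes: x right, y down, z forward; pixel columns grow to the right and rows downward; lengths in m; the calibration is good to about 2 mm. A picture is of the moment at which its call begins.
- bot.job_done(): hands the job in, once; it reports no verdict.
The state is a dict: "clock": time; "qpos": joint angles; "qd": joint speeds; "joint_efforts": joint torques, N m; "position": TCP position; "tool_rot": TCP orientation; "force": force on the tool from outside, world axes, zero at the start; "moment": the same for the moment, N m; "grip_width": finger opening in m.
Only numpy, scipy, OpenCV 4.12 (cv2) and the standard library are available. Lean on these libraries where they do the work, as an engineer would, in place of code of your own. Each camera call takes 0.05 s, during which the arm holds its last target. There are 200 camera calls.

TASK

One of the three breakers of the bench power distribution unit has tripped: its push key stands up out of the bottom of its round well, while the other two keys sit low. With the fingertips, switch the unit off at its rocker isolator, then reach into the well and press the tripped breaker's key fully home so that it stays down, and then switch the isolator on again. Nothing has to be picked up; leave the loose things round the unit as they lie.

Things in the scene. Friction and masses are not known exactly. Their poses are not given: they have to be found in the camera images.
- unit: The bench power distribution unit, fixed: a grey steel box 95 x 235 mm with black end cheeks, flat deck 62 mm above the bench, three breakers and a rocker isolator in one row on top. Origin: centre of its underside, on the bench. x points to its rear, where the round jacks are; y along the row, from the isolator (at the -y end) to the breakers; z up.
- isolator_centre (a point): Middle of the white rocker switch (isolator), on its top surface and pivot line, 66.5 mm above the bench; axes as the unit's. The rocker is 64 mm long in x, 30 mm wide in y, a shallow V on top. 20 mm from the pivot line the raised half stands 6 mm above this point, the pressed half 2.5 mm below it; at the very ends 10 mm above and 4 mm below.
- isolator (a joint): Rocker isolator, rad: 0 = on (near end, -x, down, far end raised), 0.44 = off (far end, +x, down). It snaps over centre: press the raised half about 20 mm from the pivot line, with 3 to 6 N, beyond half way, and it flips and stays. It rests only at 0 or 0.44.
- breaker_a_mouth (a point): Breaker A: centre of the mouth of its round well, at the rim, 68 mm above the bench; axes as the unit's. All three are alike: a grey block 53 x 53 mm, upright well of 44 mm diameter, 24 mm deep, solid walls, on its axis a white key of 24 mm diameter. Key top 8 mm below the rim when tripped, 20 mm when home. Wells are 54 mm apart; the order of A, B, C along the row varies.
- breaker_b_mouth (a point): Breaker B: centre of the mouth of its well, as for breaker A.
- breaker_c_mouth (a point): Breaker C: centre of the mouth of its well, as for breaker A.
- key_a (a joint): Push key of breaker A, m, grows downwards: 0 = tripped (out), 0.012 = home. It snaps over half way: about 4.5 N starts it, the force falls as it moves, and beyond 6 mm it goes home by itself and stays there.
- key_b (a joint): Push key of breaker B, as key_a.
- key_c (a joint): Push key of breaker C, as key_a.
- screwdriver: Loose screwdriver, 168 mm long, 25 mm high, lying in front of the unit. To be left alone.
- attenuator: Loose black finned cylinder, 58 mm long, 20 mm high, in front of the unit. To be left alone.
- gilt_module: Loose gold-coloured metal block, 56 x 85 x 35 mm, beside the unit. To be left alone.
- solder_spool: Loose solder spool, 54 mm diameter, 40 mm high, behind the unit. To be left alone.
- board_sq_d: Loose small antenna board with a brass connector, 46 x 35 x 8 mm, behind the unit. To be left alone.
- adapter_2: Loose brass coaxial adapter, 28 mm long, 10 mm high, beside the unit. To be left alone.

How it is judged:
On the way, in this order (a step that is already met when the one before it is completed fails the run):
1. the isolator is switched off while the key is still out (value of joint isolator above 0.38 rad and value of joint key_a below 0.004 m), for 0.1 s.
2. with the isolator off, the tripped key is home (value of joint isolator above 0.38 rad and value of joint key_a above 0.0105 m), for 0.2 s.
3. the isolator is on again (value of joint isolator below 0.06 rad and value of joint key_a above 0.0105 m), for 0.2 s.
At the end, for the whole second after the job is handed in: The isolator is on (within 0.06 rad) and all three breaker keys are home (within 1.5 mm) (all of step 3 and value of joint each of key_b, key_c above 0.0105 m); the robot touches nothing.
It fails at once if the tripped breaker is pressed in while the isolator has not been switched off (value of joint isolator below 0.2 rad and value of joint key_a between 0.005 and 0.009 m).
It fails at once if a loose thing is lifted, carried or pushed more than 25 mm away (distance of any of screwdriver, attenuator, gilt_module, solder_spool, board_sq_d, adapter_2 from where it was at the start of the episode above 0.025 m).
It also fails if it takes over 45 s, if anything falls off the work surface, if the arm or the gripper's body presses on something with over 40 N, if the wrist force passes 120 N, or if a joint passes its speed limit or range.

## Working session

There is one attempt and no reset: what is moved stays moved. The work goes in short steps, Python scripts to look and compute and a tool call to move; the robot and the scene stay as the last step left them, time stands still between calls to the robot, and variables do not carry over. Pictures are saved under pics/ and viewed, about 8 in all and at most 12, crops included, and the job is handed in when it is done.

Besides the shell and the picture viewer there is one more tool, called after "Request:" as a command line: name --pt "numbers of a row" for each row, then --argument value for the rest. carry_out: Moves the arm, as the interface text tells. Its arguments: {"type":"object","properties":{"targets":{"type":"array","items":{"type":"array","items":{"type":"number"}}},"force":{"type":"number"}},"required":["targets"]}

```bash
mkdir -p pics; cat > h.py <<'E'
from workcell import bot
import numpy as np, cv2
def pt(f,u,v,z=None):
    K=f["K"];T=f["cam_to_world"]
    r=np.array([(u-K[0,2])/K[0,0],(v-K[1,2])/K[1,1],1.])
    if z is None: c=r*f["z_map"][int(v),int(u)]; return T[:3,:3]@c+T[:3,3]
    d=T[:3,:3]@r; return T[:3,3]+d*(z-T[2,3])/d[2]
E
python3 - <<'E'
from h import *
o=bot.observe(); print({k:np.round(v,3) for k,v in o.items()})
for n in("top","scene"):
    f=bot.grab_frame(n); np.savez(n+".npz",**f); cv2.imwrite(f"pics/{n}1.png",f["color"][:,:,::-1]); print(f["cam_to_world"].round(3))
E
```

```text
{'clock': np.float64(0.0), 'qpos': array([ 1.135,  0.522, -0.036,  1.6  ,  0.021,  1.021, -0.113]), 'qd': array([-0.   ,  0.   ,  0.   , -0.001,  0.001, -0.001, -0.   ]), 'joint_efforts': array([ 2.0000e-03, -9.2710e+01,  1.9800e+00, -3.6992e+01,  1.8000e-02,
        8.0000e-03,  0.0000e+00]), 'position': array([ 0.223, -0.583,  0.231]), 'tool_rot': array([-3.141,  0.   ,  0.366]), 'force': array([ 0.364, -0.157,  0.125]), 'moment': array([ 0.04 , -0.021,  0.023]), 'grip_width': np.float64(0.086)}
[[-0.012 -0.987  0.158  0.35 ]
 [-1.     0.008 -0.026  0.286]
 [ 0.024 -0.158 -0.987  0.895]
 [ 0.     0.     0.     1.   ]]
[[ 0.919 -0.285  0.273  0.242]
 [-0.395 -0.658  0.641 -0.268]
 [-0.003 -0.697 -0.717  0.676]
 [ 0.     0.     0.     1.   ]]
```

View pics/top1.png

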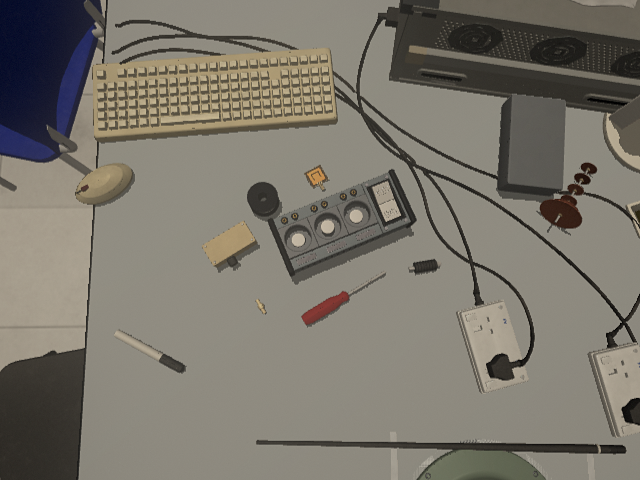

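View pics/scene1.png

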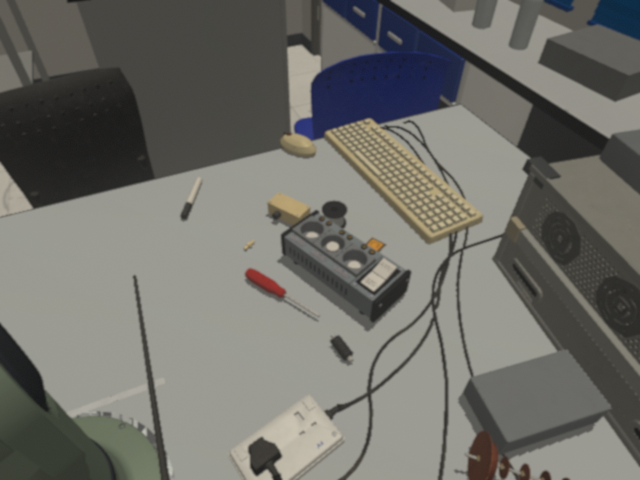

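Top view: the unit is at about (340,222), the isolator at about (385,200), and the wells at about (357,215), (328,227) and (298,239). Next I'll enlarge this area and get depths.

```bash
python3 - <<'E'
from h import *
f=dict(np.load("top.npz")); c=f["color"][165:280,260:420,::-1]
cv2.imwrite("pics/crop1.png",cv2.resize(c,None,fx=5,fy=5,interpolation=cv2.INTER_CUBIC))
vv,uu=np.mgrid[165:280,260:420]
P=np.array([pt(f,u,v) for v,u in zip(vv.ravel(),uu.ravel())]).reshape(115,160,3)
np.save("P.npy",P)
for u,v in((357,215),(328,227),(298,239)):
    w=P[v-165-8:v-165+9,u-260-8:u-260+9]; print(u,v,"grid z mm"); print((w[::2,::2,2]*1000).round().astype(int))
m=(P[...,2]>.055)&(P[...,2]<.08)
n,l,s,_=cv2.connectedComponentsWithStats(m.astype(np.uint8)); k=1+s[1:,4].argmax()
print(s[k],cv2.minAreaRect((P[l==k][:,:2]*1000).astype(np.float32)))
E
```

```text
357 215 grid z mm
[[ 46  47  46  48  44  44  46  47  55]
 [ 47  50  47  46  46  46  46  48  46]
 [ 45  45  47  50  49  49  46  45  45]
 [ 46  46  51  53  48  48 895  45  45]
 [ 46  48  48  51  50  46  50  46  47]
 [ 42  50  47  48  50  49  49  46  45]
 [ 46  50  51  51  47  48  49  45  47]
 [ 45  49  49  50  48  50  45  47  46]
 [ 47  42  43  45  44  47  44  47  46]]
328 227 grid z mm
[[45 47 46 46 45 45 44 46 50]
 [44 48 62 62 59 57 43 46 47]
 [47 63 60 59 63 63 65 45 47]
 [43 62 61 60 61 60 63 44 44]
 [45 64 62 60 60 62 62 61 44]
 [44 61 58 60 62 60 61 45 45]
 [46 59 62 63 62 62 58 42 47]
 [43 46 47 63 62 59 47 43 46]
 [47 45 46 47 46 46 45 42 45]]
298 239 grid z mm
[[48 50 44 47 46 46 46 46 46]
 [46 45 44 45 46 44 45 49 43]
 [45 45 49 48 50 50 50 45 45]
 [46 50 51 51 50 49 48 49 48]
 [42 48 51 50 50 49 51 50 46]
 [44 48 47 50 49 50 52 50 45]
 [46 52 49 51 49 48 51 45 47]
 [44 46 49 49 48 48 48 47 46]
 [46 46 45 47 46 45 45 47 47]]
[   7    4  150  105 6226] ((516.5942993164062, 230.97320556640625), (99.86067199707031, 235.33010864257812), 22.195079803466797)
```

View pics/crop1.png

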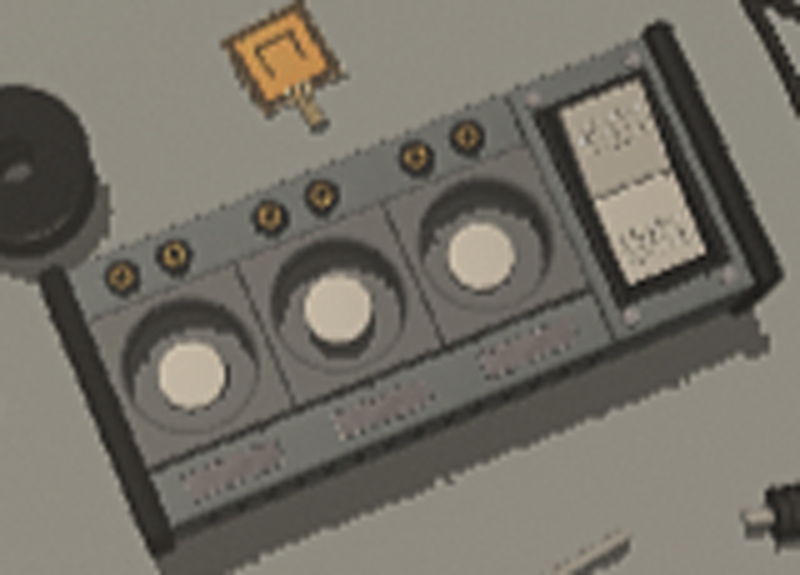

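The crop shows the middle key raised: its top is at about 61 mm, while the other two are at about 49 mm. Its centre is at crop (338,307), and the rocker's pivot line is at crop (633,184). The unit's yaw is about 22.2°.

```bash
cat >> h.py <<'E'
from scipy.spatial.transform import Rotation as R
def rel(p,o=None):
    o=o or bot.observe(); return (R.from_euler("xyz",o["tool_rot"]).inv().apply(np.array(p)-o["position"])*1000).round(1)
E
python3 - <<'E'
from h import *
f=dict(np.load("top.npz")); P=np.load("P.npy")
q=lambda u,v,z: pt(f,260+(u+.5)/5-.5,165+(v+.5)/5-.5,z)
iso=q(633,184,.0665); m=(P[...,2]>.056)&(P[...,2]<.075)
key=P[226-165-5:226-165+6,327-260-5:327-260+6]; k=np.median(key.reshape(-1,3),0)
print("iso",iso,"key",q(338,307,.060),k,"mouth by rim",q(338,305,.068))
kc,ka=q(481,256,.048),q(191,375,.048); print("outer keys",kc,ka,"mid",(kc+ka)/2)
d=ka-kc; print("len",np.hypot(*d[:2]),"yaw deg",np.degrees(np.arctan2(-d[0],d[1])))
print("iso-mid dist",np.hypot(*((kc+ka)/2-iso)[:2]))
psi=np.arctan2(-d[0],d[1]); ux=np.array([np.cos(psi),np.sin(psi),0])
for s in(-20,20):
    p=iso+ux*s/1000; print(s,p,[P[np.unravel_index(np.argmin(np.linalg.norm(P[...,:2]-p[:2],axis=2)),P.shape[:2])][2]],"rel",rel(p))
# heights in path corridor
Z=f["z_map"]; K=f["K"];T=f["cam_to_world"]; v,u=np.mgrid[:480,:640]
W=np.stack([(u-K[0,2])/K[0,0]*Z,(v-K[1,2])/K[1,1]*Z,Z],-1)@T[:3,:3].T+T[:3,3]
a=np.array(bot.observe()["position"][:2]);b=iso[:2];t=(b-a)/np.linalg.norm(b-a)
r=W[...,:2]-a; on=(Z>0)&(abs(r@np.array([-t[1],t[0]]))<.1)&(r@t>-.1)&(r@t<.9)
print("max z corridor",np.percentile(W[on][:,2],[90,99,99.9]),"s range",(r@t)[on].min())
E
```

```text
iso [0.54802403 0.15539178 0.0665    ] key [0.50739621 0.25612506 0.06      ] [0.50708963 0.25648261 0.06118361] mouth by rim [0.5065685  0.25640475 0.068     ]
outer keys [0.52724587 0.20600245 0.048     ] [0.4863579  0.30631052 0.048     ] mid [0.50680189 0.25615649 0.048     ]
len 0.10832143973959951 yaw deg 22.17698679530286
iso-mid dist 0.10887053201237676
-20 [0.52950359 0.1478424  0.0665    ] [np.float64(0.06752850472052574)] rel [ 547.4 -573.3  164.8]
20 [0.56654448 0.16294115 0.0665    ] [np.float64(0.07482900600860809)] rel [ 587.4 -574.1  164.8]
max z corridor [0.06172094 0.07067356 0.07704135] s range 0.29039384647143296
```

Request:
carry_out --pt "28 -28 0 0 0 0 255" --pt "28 -28 0 0 0 0 255" --pt "28 -28 0 0 0 0 255" --pt "28 -28 0 0 0 0 255" --pt "28 -28 0 0 0 0 255" --force 40

```text
clock: 0.52
position: [0.3044, -0.4009, 0.2311]
tool_rot: [-3.141, 0.0, 0.366]
force: [2.1, 0.6, -0.5]
grip_width: 0.0257
```

Request:
carry_out --pt "28 -28 0 0 0 0 255" --pt "28 -28 0 0 0 0 255" --pt "28 -28 0 0 0 0 255" --pt "28 -28 0 0 0 0 255" --pt "28 -28 0 0 0 0 255"

```text
clock: 0.93
position: [0.3851, -0.2202, 0.2313]
tool_rot: [3.142, 0.0, 0.366]
force: [2.8, -0.9, -0.3]
grip_width: -0.0001
```

Request:
carry_out --pt "28 -28 0 0 0 0 255" --pt "28 -28 0 0 0 0 255" --pt "28 -28 0 0 0 0 255" --pt "28 -28 0 0 0 0 255" --pt "28 -28 0 0 0 0 255"

```text
clock: 1.35
position: [0.4658, -0.0393, 0.2313]
tool_rot: [3.142, 0.0, 0.366]
force: [1.5, -1.0, -0.2]
grip_width: 0.0003
```

Request:
carry_out --pt "28 -28 0 0 0 0 255" --pt "28 -28 0 0 0 0 255" --pt "28 -28 0 0 0 0 255" --pt "28 -28 0 0 0 0 255" --pt "0 0 0 0 0 0 255"

```text
clock: 1.77
position: [0.5314, 0.1111, 0.231]
tool_rot: [-3.138, -0.002, 0.373]
force: [-0.7, 0.6, -1.0]
grip_width: 0.0
```

```bash
python3 - <<'E'
from h import *
print(rel([.5665,.1629,.0745]),rel([.5295,.1478,.0745]),rel([.5069,.2563,.060]),bot.observe())
E
```

```text
[ 51.3 -35.  156.7] [ 11.4 -34.4 156.6] [  29.8 -143.6  171.5] {'clock': 1.7667, 'qpos': array([-0.05440554,  0.40748645, -0.34348953,  1.80628496,  0.16050569,
        0.95366397, -1.66288344]), 'qd': array([ 0.07581483, -0.04259183,  0.05057196,  0.08188649, -0.00951005,
       -0.01632154,  0.10785716]), 'joint_efforts': array([ -1.52429782, -73.95212173,  -1.53616101, -37.8004396 ,
         0.8457494 ,   0.7021731 ,  -2.47078657]), 'position': array([0.53138841, 0.11106029, 0.23100125]), 'tool_rot': array([-3.13844005e+00, -1.71241121e-03,  3.72793841e-01]), 'force': array([-0.7460857 ,  0.55826912, -1.04406775]), 'moment': array([ 0.05850432,  0.04526315, -0.06338215]), 'grip_width': 3.474812691765473e-05}
```

Request:
carry_out --pt "20 -15 30 0 0 0 255" --pt "20 -15 30 0 0 0 255" --pt "12 -7 30 0 0 0 255" --pt "0 0 25 0 0 0 255" --pt "0 0 20 0 0 0 255"

```text
clock: 2.18
position: [0.5646, 0.1572, 0.0937]
tool_rot: [-3.141, 0.002, 0.367]
force: [0.6, -0.2, 0.5]
grip_width: -0.0004
```

Request:
carry_out --pt "0 0 0 0 0 0 255" --pt "0 0 0 0 0 0 255"

```text
clock: 2.35
position: [0.5649, 0.1564, 0.0959]
tool_rot: [-3.141, 0.002, 0.366]
force: [-0.3, 1.1, 0.6]
grip_width: 0.0002
```

```bash
python3 - <<'E'
from h import *
print(rel([.5665,.1629,.0745]),bot.observe()["tool_rot"])
for n in ("top","scene"):
    f=bot.grab_frame(n); c=f["color"][:,:,::-1]; c=c[130:290,250:450] if n=="top" else c[180:330,250:450]
    cv2.imwrite(f"pics/{n}2.png",cv2.resize(c,None,fx=3,fy=3,interpolation=cv2.INTER_CUBIC))
a,b=cv2.imread("pics/top2.png"),cv2.imread("pics/scene2.png"); b=cv2.resize(b,(400,300));a=cv2.resize(a,(400,320))[:300]
cv2.imwrite("pics/both2.png",np.hstack([a,b]))
E
```

```text
[ 3.9 -5.5 21.4] [-3.14143336e+00  1.97359556e-03  3.65856927e-01]
```

View pics/both2.png

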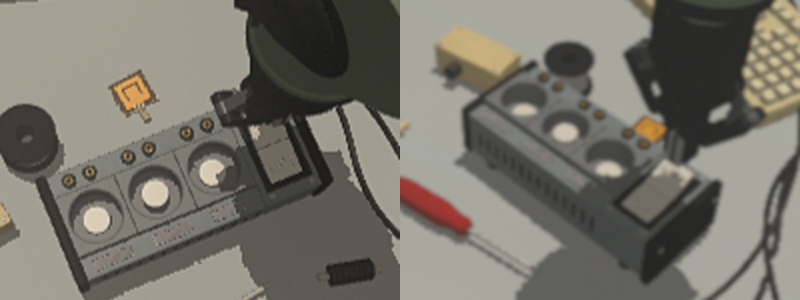

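The fingertips are above the far, raised half of the rocker (scene panel, about (675,150)). Now the fine shift and a slow press.

Request:
carry_out --pt "3 -5 8 0 0 0 255" --pt "0 0 5 0 0 0 255" --pt "0 0 3 0 0 0 255" --pt "0 0 2 0 0 0 255" --pt "0 0 2 0 0 0 255"

```text
clock: 2.87
position: [0.5664, 0.1622, 0.0762]
tool_rot: [3.142, 0.0, 0.366]
force: [0.5, -0.2, 0.8]
grip_width: -0.0002
```

Request:
carry_out --pt "0 0 2 0 0 0 255" --pt "0 0 2 0 0 0 255" --pt "0 0 1 0 0 0 255" --pt "0 0 0 0 0 0 255"

```text
clock: 3.2
position: [0.5663, 0.1622, 0.0711]
tool_rot: [-3.142, 0.0, 0.366]
force: [0.3, -0.0, 1.1]
grip_width: -0.0001
```

Request:
carry_out --pt "0 0 1.5 0 0 0 255" --pt "0 0 1.5 0 0 0 255" --pt "0 0 0 0 0 0 255"

```text
clock: 3.45
position: [0.5661, 0.1622, 0.0679]
tool_rot: [-3.142, 0.001, 0.366]
force: [-0.6, 0.5, -0.1]
grip_width: -0.0001
```

Request:
carry_out --pt "0 0 1.5 0 0 0 255" --pt "0 0 0 0 0 0 255"

```text
clock: 3.62
position: [0.5662, 0.1623, 0.0665]
tool_rot: [-3.142, 0.0, 0.366]
force: [0.1, 1.2, 1.0]
grip_width: 0.0001
```

No force at 66.5 mm, so it has probably flipped. I'll lift, move towards the key and check.

Request:
carry_out --pt "0 0 -15 0 0 0 255" --pt "0 0 -25 0 0 0 255" --pt "-7 -36 -10 0 0 0 255" --pt "-7 -36 0 0 0 0 255" --pt "-7 -36 0 0 0 0 255"

```text
clock: 4.03
position: [0.5079, 0.2565, 0.1176]
tool_rot: [-3.141, -0.002, 0.364]
force: [0.9, 0.2, 0.4]
grip_width: 0.0003
```

Request:
carry_out --pt "0 0 0 0 0 0 255" --pt "0 0 0 0 0 0 255"

```text
clock: 4.2
position: [0.507, 0.2577, 0.117]
tool_rot: [-3.141, -0.0, 0.37]
force: [0.2, -0.3, -0.5]
grip_width: 0.0002
```

```bash
python3 - <<'E'
from h import *
print(rel([.5069,.2563,.060]),bot.observe()["tool_rot"])
f=bot.grab_frame("top"); c=f["color"][165:245,340:430,::-1]
g=bot.grab_frame("scene")["color"][230:320,320:420,::-1]
cv2.imwrite("pics/both3.png",np.hstack([cv2.resize(x,(400,350),interpolation=cv2.INTER_CUBIC) for x in(c,g)]))
i=np.array([.548,.1554,.0665])
ux=np.array([np.cos(.387),np.sin(.387),0])
K,T=f["K"],f["cam_to_world"]
for s in(-25,-20,20,25):
    p=T[:3,:3].T@(i+ux*s/1000-T[:3,3]); u,v=(K@p/p[2])[:2].round().astype(int)
    print(s,(u,v),np.median([pt(f,a,b)[2] for a in range(u-2,u+3) for b in range(v-1,v+2)]))
E
```

```text
[-0.6  1.3 57. ] [-3.14101274e+00 -7.80897043e-05  3.69600589e-01]
-25 (np.int64(392), np.int64(215)) 0.5739680864780017
-20 (np.int64(391), np.int64(212)) 0.5736244646670106
20 (np.int64(381), np.int64(191)) 0.5710151866798368
25 (np.int64(380), np.int64(188)) 0.5703643191315568
```

View pics/both3.png

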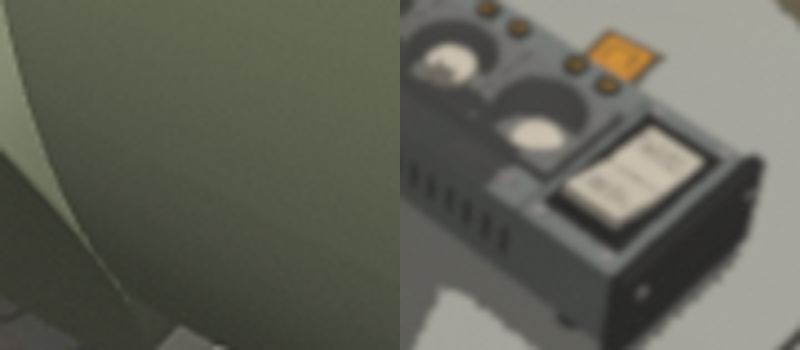

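The scene view shows the near end raised, with its front face visible at about (610,205). I'll check that with scene depth.

```bash
cat >> h.py <<'E'
def iso_z(f):
    i=np.array([.548,.1554,.0665]); ux=np.array([np.cos(.387),np.sin(.387),0]); K,T=f["K"],f["cam_to_world"]; 
    for s in(-25,-20,-10,10,20,25):
        p=T[:3,:3].T@(i+ux*s/1000-T[:3,3]); u,v=(K@p/p[2])[:2].round().astype(int)
        print(s,(int(u),int(v)),np.median([pt(f,a,b)[2] for a in range(u-2,u+3) for b in range(v-1,v+2)]).round(4))
E
python3 - <<'E'
from h import *
iso_z(dict(np.load("scene.npz"))); print(); iso_z(bot.grab_frame("scene")); print(rel([.5069,.2563,.060]))
E
```

```text
-25 (368, 281) 0.0622
-20 (370, 280) 0.0629
-10 (374, 276) 0.0637
10 (381, 270) 0.0687
20 (385, 267) 0.0709
25 (387, 265) 0.0735

-25 (368, 281) 0.0739
-20 (370, 280) 0.0734
-10 (374, 276) 0.0686
10 (381, 270) 0.064
20 (385, 267) 0.0631
25 (387, 265) 0.0614
[-1.1 -2.2 56.7]
```

Flipped to off. Now the key.

Request:
carry_out --pt "-1 -1 20 0 0 0 255" --pt "0 0 15 0 0 0 255" --pt "0 0 10 0 0 0 255" --pt "0 0 3 0 0 0 255" --pt "0 0 0 0 0 0 255"

```text
clock: 4.77
position: [0.5069, 0.2555, 0.0682]
tool_rot: [3.141, 0.001, 0.365]
force: [-0.2, -0.2, -0.3]
grip_width: -0.0002
```

```bash
python3 - <<'E'
from h import *
r=[]
o=bot.observe(); print(rel([.5069,.2563,.060]),o["force"])
g=bot.grab_frame("scene")["color"][180:300,280:400,::-1]; cv2.imwrite("pics/s4.png",cv2.resize(g,(480,480),interpolation=cv2.INTER_CUBIC))
o=bot.observe(); print(rel([.5069,.2563,.060]),o["force"])
E
```

```text
[ 0.2 -0.7  8.2] [-0.17266999 -0.18044705 -0.26301857]
[-0.1 -0.5  8.9] [ 0.20526704 -0.07768799  1.20336676]
```

View pics/s4.png

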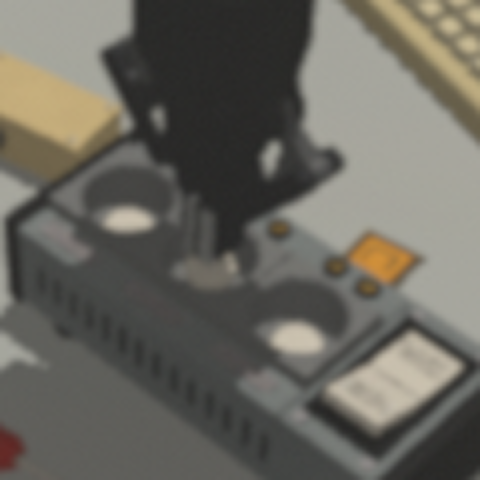

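The fingertips are centred over the middle key (about (215,255)) at rim height. Pressing now.

Request:
carry_out --pt "0 0 3 0 0 0 255" --pt "0 0 3 0 0 0 255" --pt "0 0 3 0 0 0 255" --pt "0 0 2 0 0 0 255" --pt "0 0 1 0 0 0 255"

```text
clock: 5.23
position: [0.5071, 0.2563, 0.0568]
tool_rot: [-3.142, -0.001, 0.366]
force: [1.8, 0.2, 2.9]
grip_width: -0.0002
```

Request:
carry_out --pt "0 0 2 0 0 0 255" --pt "0 0 2 0 0 0 255" --pt "0 0 1 0 0 0 255" --pt "0 0 0 0 0 0 255"

```text
clock: 5.57
position: [0.5066, 0.2562, 0.0514]
tool_rot: [3.142, 0.001, 0.366]
force: [-0.2, 0.9, -0.8]
grip_width: -0.0001
```

Request:
carry_out --pt "0 0 -20 0 0 0 255" --pt "0 0 -30 0 0 0 255" --pt "-6 36 0 0 0 0 255" --pt "-6 36 0 0 0 0 255" --pt "-6 36 0 0 0 0 255"

```text
clock: 5.98
position: [0.5288, 0.148, 0.1023]
tool_rot: [3.142, -0.001, 0.367]
force: [1.5, 0.3, -1.1]
grip_width: -0.0
```

Request:
carry_out --pt "0 0 0 0 0 0 255" --pt "0 0 0 0 0 0 255"

```text
clock: 6.15
position: [0.5291, 0.1467, 0.1019]
tool_rot: [3.141, 0.0, 0.362]
force: [0.5, 1.9, -0.2]
grip_width: 0.0002
```

```bash
python3 - <<'E'
from h import *
print(rel([.5295,.1478,.0745]))
for n,b in(("scene",None),("top",None)):
    f=bot.grab_frame(n); K,T=f["K"],f["cam_to_world"]
    for nm,p in(("C",[.5272,.206]),("mid",[.5069,.2563]),("A",[.4864,.3063])):
        p=T[:3,:3].T@(np.array(p+[.048])-T[:3,3]); u,v=(K@p/p[2])[:2].round().astype(int)
        print(n,nm,u,v,np.median([pt(f,a,b)[2] for a in range(u-2,u+3) for b in range(v-1,v+2)]).round(4))
print(rel([.5295,.1478,.0745]))
E
```

```text
[ 0.7 -0.9 27.4]
scene C 353 264 0.0467
scene mid 331 248 0.0458
scene A 311 234 0.0464
top C 356 216 0.0493
top mid 327 228 0.0488
top A 298 240 0.0485
[ 0.2  2.  27.3]
```

All three keys read home, at about 48 mm. Now switching on: press the near half.

Request:
carry_out --pt "0 0 18 0 0 0 255" --pt "0 0 5 0 0 0 255" --pt "0 0 3 0 0 0 255" --pt "0 0 2 0 0 0 255" --pt "0 0 2 0 0 0 255"

```text
clock: 6.67
position: [0.5286, 0.1496, 0.072]
tool_rot: [-3.141, -0.0, 0.367]
force: [-0.7, -0.3, 2.4]
grip_width: 0.0
```

Request:
carry_out --pt "0 0 2 0 0 0 255" --pt "0 0 2 0 0 0 255" --pt "0 0 1.5 0 0 0 255" --pt "0 0 0 0 0 0 255" --pt "0 0 0 0 0 0 255"

```text
clock: 7.08
position: [0.5288, 0.1489, 0.0663]
tool_rot: [3.142, -0.0, 0.366]
force: [-0.3, 0.3, -0.3]
grip_width: 0.0
```

Request:
carry_out --pt "0 0 -15 0 0 0 255" --pt "0 0 -30 0 0 0 255" --pt "-20 0 -35 0 0 0 255" --pt "-30 0 -25 0 0 0 255" --pt "-30 0 0 0 0 0 255"

```text
clock: 7.5
position: [0.455, 0.1208, 0.1751]
tool_rot: [3.141, -0.006, 0.366]
force: [0.5, -0.3, 1.2]
grip_width: -0.0001
```

Request:
carry_out --pt "-30 0 0 0 0 0 255" --pt "0 0 0 0 0 0 255" --pt "0 0 0 0 0 0 255"

```text
clock: 7.75
position: [0.4255, 0.109, 0.172]
tool_rot: [3.141, -0.001, 0.365]
force: [1.6, -0.1, 0.3]
grip_width: 0.0002
```

```bash
python3 - <<'E'
from h import *
f=bot.grab_frame("scene"); iso_z(f); cv2.imwrite("pics/s5.png",f["color"][:,:,::-1])
E
```

```text
-25 (368, 281) 0.0638
-20 (370, 280) 0.0637
-10 (374, 276) 0.0648
10 (381, 270) 0.0683
20 (385, 267) 0.0719
25 (387, 265) 0.0731
```

View pics/s5.png

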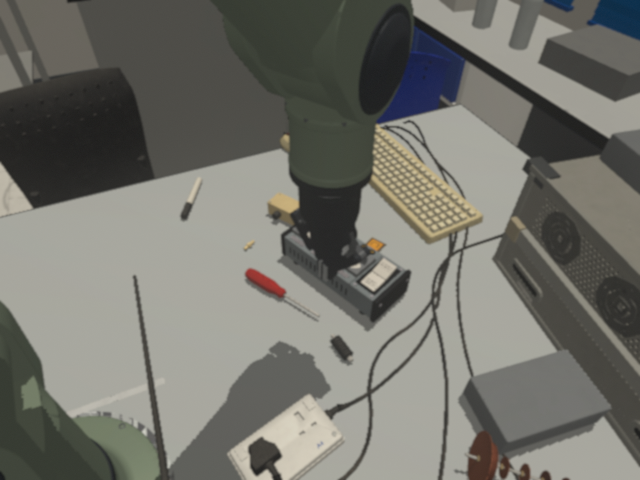

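The rocker reads on again, with the far end raised at (387,265). The arm is clear and the loose things are where they were, so I'm handing in.

```bash
python3 -c "
from workcell import bot
print(bot.job_done())"
```

```text
the job is handed in; nothing more can be done
None
```

I switched the isolator off, pressed the tripped middle breaker's key home, and switched the isolator back on. I handed the job in at about 7.8 s, well inside the 45 s limit.

- **Isolator off:** scene depth 20 mm from the pivot read 73 mm at the near half and 63 mm at the far half, so it had flipped to off before I pressed the key.
- **Keys:** after the press, the top camera read all three key tops at about 49 mm and the scene camera at about 46 mm. That 2–3 mm gap is about the calibration error. The tripped key started at about 61 mm. I did not re-measure the keys after switching the isolator back on.
- **Isolator on:** my last scene reading was about 64 mm at the near half and 72 mm at the far half, which matches its starting state.
- **Arm and loose things:** the fingertips are about 0.17 m above the bench and clear of the unit. In the last picture, the loose things I could see lie where they started; the arm hides the spool and part of the gilt module.

No check failed. The force readings stayed within about 3 N and were too noisy to show the clicks clearly, so I relied on the depth readings.

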